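Clamp a bar blank in a milling fixture

TASK

Slide the aluminium bar along its guide until its end is fully home against the fixture's end stop. Then turn the clamp's black wing knob clockwise until the foot just touches the bar, and give it one quarter turn more from there: the bar must be held, but a half turn would mark it. Let go of everything and leave the other things on the table where they are.

Things in the scene. Friction and masses are not known exactly. Their poses are not given: they have to be found in the camera images.
- fixture: Grey fixture, bolted down. Origin on the table under the track; x runs along the track to the end stop, away from the robot (within 0.5 rad), z up. Bar rests 20 mm up, on a wide base (x -30 to 115, y -63 to 87 mm) and nearer the robot on a tongue 26 mm wide (x -100 to -30): fingers can pass beside it. Guide rails x -30 to 80, 35 mm apart, 36 mm high. Stop: 60 wide, 65 high, its face at x = 80 mm.
- clamp: Dark steel clamp bolted on the fixture; same origin and axes as the fixture. Post at y = 48 to 76 mm; arm across the track at x = 28 to 62 mm, y = -17 to 77 mm, height 100 to 122 mm (sleeve to 130). It carries the wing knob on top and the sprung round foot (20 mm) below, both on the vertical axis at x = 45 mm, y = 0.
- bar: The loose aluminium bar, 180 long x 30 wide x 40 high mm, about 0.6 kg, lying along the track; origin at the centre of its underside, x along its length. It starts 15 to 45 mm short of the end stop and slides with a few newtons of friction.
- bar_center (a point): The centre of the bar (half-way along, across and up). Fully home it lies at x = -10 mm on the fixture. Its free near end is 90 mm from here towards the robot; a good grip is across its 30 mm width, 25 to 35 mm in from that end.
- knob_grip (a point): Grip point of the black wing knob: on its axis, half-way up the wing, 160 mm above the table. Wing 42 long x 14 thick x 30 high mm, on a 24 mm round hub 16 mm high; it lies along the fixture's x axis when joint knob is 0. The knob stays at this height as it turns.
- knob (a joint): Turn of the knob in rad, 0 at the start, growing clockwise from above (closing), up to 7.5; it stays where left. One turn lowers the foot 16 mm. Turning freely takes 0.25 N m. The foot's gap is not given: it touches after 0.4 to 2.8 rad. At the touch the sprung foot at once presses 40 N and the torque steps up by 0.10 N m, then grows 0.04 N m per rad. The force stays when the knob is let go.
- wrench: Bystander: a steel wrench 160 mm long lying on the table to the left.
- tray: Bystander: an empty orange tray 160 x 120 x 50 mm on the table to the right.
- oil: Bystander: a white bottle 56 mm across and 130 mm high standing to the left.

How it is judged (in metres and radians):
On the way, in this order (a step that is already met when the one before it is completed fails the run):
1. the bar is home: its end within 2.5 mm of the end stop, the clamp foot not yet pressing on it (x of bar_center in the frame of fixture above -0.0125 m and contact force between clamp and bar below 1 N), for 0.2 s.
2. the foot presses on the bar (contact force between clamp and bar above 25 N), for 0.2 s.
At the end, for the whole second after the job is handed in: The bar rests flat on its track within 2.5 mm of the end stop and is held by the foot with 57 to 72 N (a quarter turn past touching gives 64 N; each 0.1 rad more or less changes it by 1.5 N), everything at rest and let go (x of bar_center in the frame of fixture above -0.0125 m and angle between the x axis of bar and the x axis of fixture, either way round below 0.06 rad and z of bar_center in the frame of fixture below 0.043 m and contact force between clamp and bar between 57 and 72 N and linear speed of bar below 0.01 m/s).
It fails at once if the clamp is overtightened: the foot presses with more than 80 N (0.42 turn past touching) (contact force between clamp and bar above 80 N).
It fails at once if the wrench is moved by more than 30 mm (distance of wrench from where it was at the start of the episode above 0.03 m).
It fails at once if the tray is moved by more than 30 mm (distance of tray from where it was at the start of the episode above 0.03 m).
It fails at once if the bottle is moved by more than 30 mm or tipped (distance of oil from where it was at the start of the episode above 0.03 m or angle between oil's own z axis and vertical above 0.3 rad).
It also fails if it takes over 72 s, if anything falls off the work surface, if the arm or the gripper's body presses on something with over 40 N, if the wrist force passes 120 N, or if a joint passes its speed limit or range.

ROBOT

A 6-joint arm with a two-finger parallel gripper is mounted at the origin on the work surface. World frame = base frame: x ahead of the robot, y to its left, z up, the work surface at z = 0. Lengths are in mm, angles in rad, forces in N, time in s.
With the tool pointing down it reaches from about 275 to 750 mm from the base axis. Payload 10.2 kg.
Tool frame: the origin (TCP) lies on the front face of the gripper's body, between the roots of the fingers; the fingertips stand 73 mm ahead of it and the grasp point (between the pads) lies 54 mm ahead of it; z points along the fingers, y is the line along which they close (so a half turn about z gives the same grasp; the last joint's range is limited). The gripper opens to 85 mm and grips with 20 to 120 N. Pads are 22 mm wide; open, the fingers measure 114 mm over their backs; the gripper's body (76 mm by 85 mm) begins 54 mm behind the grasp point. The pads swing forward as they close: fully open they stand 13 mm farther back than shut.
Start: joints at [1.08, 0.313, 1.498, -0, 1.331, -0.223], TCP at [138.933, 506.29, 303.894] pointing down, gripper open.
Joint ranges: [-2.94, 2.94], [-0.97, 2.17], [0.19, 2.56], [-1.23, 4.37], [0.02, 3.11], [-2.88, 2.88]. Speed limits (rad/s): [2.39, 2.39, 3.01, 3.14, 3.14, 3.14].

INTERFACE

Orientations are given as a unit quaternion [w, x, y, z].
In Python, from rig import * gives the robot as it stands.
- The arm moves only by the tool step_arm, never from a script. Its argument "plan" is a list of rows, each an object with "offset": the shift along the tool's x, y, z in cm, a list of three; "rot": the turn, a rotation vector about the tool's x, y, z in degrees, a list of three; "gripper": the finger opening in cm, from 0 to 8.54. In form: [{"offset": [x, y, z], "rot": [wx, wy, wz], "gripper": gripper}, ...]. A call has 1 to 12 rows; each row is the pose to reach, as a shift and turn from the pose commanded when the call began, along the tool's axes at that moment; what a row does not reach only later rows make up. A row lasts 1/10 s, in which the tool goes at most 50 mm and 8.59 degrees, less where a joint would pass 70% of its speed; a pose out of reach is approached as far as the arm can. A call with a gripper value outside its range is refused whole. The fingers move at their own pace and stop on an object; "squeeze" is the grip in N (left out, the last holds). Time passes only in rows, so rows that repeat a pose let the fingers close. It gives the time, the measured TCP pose, the force, the opening and the grip force at its end, in the units of the state.
- sense(): the state, without advancing time (a new reading comes with each control period).
- capture(name): name is "scene" or "top"; returns a dict with "color" (480x640x3 uint8, red, green, blue), "depth" (480x640 float32, mm along the optical axis (not along the pixel's ray), 0 where there is no reading), "vertical_fov" (degrees; the focal length in pixels is half the picture's height over the tangent of half this angle, whatever the lens; pixels are square), "cx", "cy" (the principal point, pixels), "k1" (the pictures are not rectified: a ray, as slopes to the right and down, at radius r is drawn at 1 + k1 r^2 times it, then the intrinsics apply), "rvec" (rotation vector, rad) and "tvec" (3), from world to camera coordinates, as OpenCV has them. Camera axes: x right, y down, z forward; pixel columns grow to the right and rows downward; lengths in mm; the calibration is good to about 2 mm. A picture is of the moment at which its call begins.
- finish_job(): hands the job in; it is judged then, once.
The state is a dict: "time_s": time; "joints": joint angles; "dq": joint speeds; "tau": joint torques, N m; "eef_pos": TCP position; "ee_rot": TCP orientation; "force": force on the tool from outside, world axes, zero at the start; "wrist_torque": the same for the moment, N m; "grip_width": opening from 0.0 (shut) to 1.0 (fully open); "grip_force": force on a finger pad.
Only numpy, scipy, OpenCV 4.12 (cv2) and the standard library are available. Lean on these libraries where they do the work, as an engineer would, in place of code of your own. Each camera call takes 0.05 s, during which the arm holds its last target. There are 200 camera calls.

## Working session

There is one attempt and no reset: what is moved stays moved. The work goes in short steps, Python scripts to look and compute and a tool call to move; the robot and the scene stay as the last step left them, time stands still between calls to the robot, and variables do not carry over. Pictures are saved under pics/ and viewed, at most 10 in all, crops included, and the job is handed in when it is done.

Besides the shell and the picture viewer there is one more tool, called after "Request:" by a JSON object that holds its "op" and its "data", one argument or row to a line. step_arm: Moves the arm, as the interface text tells. Its arguments: {"type":"object","properties":{"plan":{"type":"array"},"squeeze":{"type":"number"}},"required":["plan"]}

```bash
mkdir -p pics
cat > h.py <<'E'
from rig import *
import numpy as np, cv2
from scipy.spatial.transform import Rotation as R
def world(c):
    d=c["depth"];h,w=d.shape;f=h/2/np.tan(np.radians(c["vertical_fov"])/2)
    K=np.array([[f,0,c["cx"]],[0,f,c["cy"]],[0,0,1]])
    u,v=np.meshgrid(np.arange(w),np.arange(h))
    p=cv2.undistortPoints(np.stack([u,v],-1).reshape(-1,1,2).astype(np.float32),K,np.array([c["k1"],0,0,0,0.])).reshape(h,w,2)
    P=np.dstack([p,np.ones((h,w))])*d[...,None]
    W=(P-np.ravel(c["tvec"]))@R.from_rotvec(np.ravel(c["rvec"])).as_matrix()
    W[d<=0]=np.nan
    return W
def save(c,n): cv2.imwrite("pics/"+n,c["color"][...,::-1])
E
python3 - <<'E'
from h import *
s=sense();print(s)
for n in("scene","top"):
    c=capture(n);save(c,n+"0.png");np.savez(n+"0.npz",**c)
    print(n,c["vertical_fov"],c["k1"],c["rvec"],c["tvec"])
E
```

```text
{'time_s': 0.0, 'joints': array([ 1.07958024e+00,  3.13484233e-01,  1.49844592e+00, -2.02846983e-05,
        1.33097824e+00, -2.23419723e-01]), 'dq': array([-0.00065497,  0.0005948 ,  0.00118758,  0.00022176,  0.00019699,
        0.00105872]), 'tau': array([-1.44921294e-03, -4.12268364e+01, -2.59729260e+01, -3.05651392e-04,
        4.27658888e-03, -1.00393967e-05]), 'eef_pos': array([138.86579203, 506.13404626, 303.31416532]), 'ee_rot': array([-2.20869741e-04,  1.33496011e-01,  9.91049132e-01, -6.19762105e-04]), 'force': array([-0.65777061,  0.0087386 ,  0.2554607 ]), 'wrist_torque': array([ 0.02074375, -0.02616582, -0.07864913]), 'grip_force': 0.0, 'grip_width': 0.9963010323763317}
scene 46.634686003321654 -0.07083269963573668 [ 1.27015604  1.98758326 -1.08799533] [ 239.69933869 -144.01621775 1756.32193251]
top 42.91232787292325 0.03279234784765919 [ 2.12468616 -2.18436345  0.13890576] [   5.21265453  527.73621967 1454.74075113]
```

View pics/scene0.png

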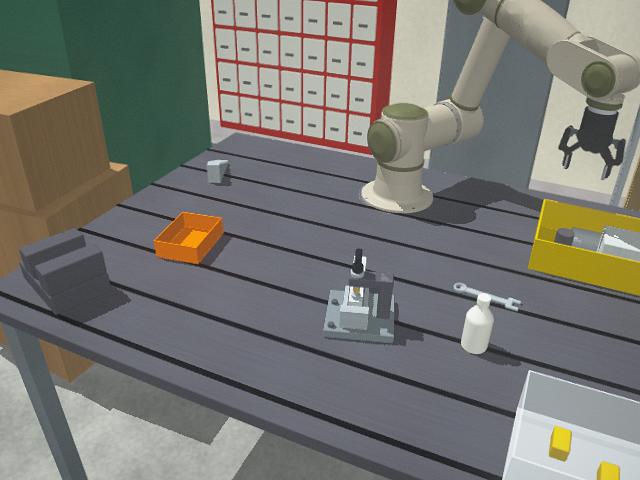

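View pics/top0.png

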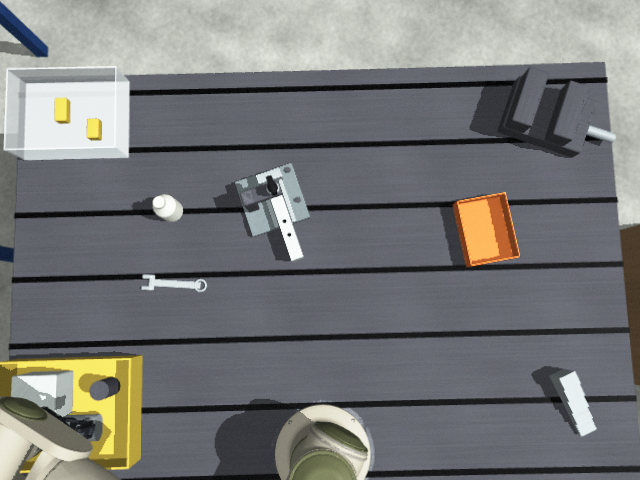

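The scene view shows the fixture and clamp at about (360,310), with the wrench and bottle to its right. In the top view, the bar runs from about (278,195) to (295,257), the knob is at (272,185) and the base plate is around (272,203). Next I'll measure these from depth.

```bash
cat > m.py <<'E'
from h import *
def bar(W,c):
    """bar top rect from points at z 54..66 in bright grey"""
    col=c["color"].astype(int);z=W[...,2]
    u,v=np.meshgrid(np.arange(640),np.arange(480))
    roi=(u>225)&(u<320)&(v>155)&(v<270)
    return roi,z,col
E
python3 - <<'E'
from m import *
c=dict(np.load("top0.npz"));W=world(c)
roi,z,col=bar(W,c)
g=W[440:445,100:640:60].reshape(-1,3)
# table height
t=W[290:325,230:420].reshape(-1,3);print("table z",np.nanmedian(t[:,2]),np.nanstd(t[:,2]))
print(np.histogram(z[roi],bins=np.arange(-10,190,10)))
def rect(m,n):
    m=cv2.morphologyEx(m.astype(np.uint8),cv2.MORPH_OPEN,np.ones((2,2)))
    k,l,s,_=cv2.connectedComponentsWithStats(m);i=1+np.argmax(s[1:,4])
    p=W[l==i];r=cv2.minAreaRect(p[:,:2].astype(np.float32))
    print(n,len(p),np.median(p,0).round(1),[np.round(a,1) for a in r],"\n",cv2.boxPoints(r).round(1).tolist())
    return p
rect(roi&(z>12)&(z<28),"base")
p=rect(roi&(z>54)&(z<69),"bar")
rect(roi&(z>143)&(z<185),"knob")
rect(roi&(z>95)&(z<132),"arm")
im=cv2.resize(c["color"][150:275,220:325],None,fx=5,fy=4.8,interpolation=cv2.INTER_CUBIC);cv2.imwrite("pics/crop0.png",im[...,::-1])
E
```

```text
table z 0.5268091698617381 3.329373574980349
(array([2893, 3815,  813, 1035,  301,   61,  387,  645,   23,    9,   12,
         22,  122,  363,   22,   19,   10,   10,  109]), array([-10,   0,  10,  20,  30,  40,  50,  60,  70,  80,  90, 100, 110,
       120, 130, 140, 150, 160, 170, 180]))
base 764 [624.5  52.8  20.3] [array([626.9,  53.3]), array([146.2,  36.4]), np.float64(17.5)] 
 [[551.7000122070312, 48.70000076293945], [562.5999755859375, 14.0], [702.0999755859375, 57.79999923706055], [691.2000122070312, 92.5999984741211]]
bar 784 [nan nan nan] [array([534.7,  71.9]), array([158.1,  29.5]), np.float64(17.6)] 
 [[454.8999938964844, 62.0], [463.79998779296875, 33.79999923706055], [614.5, 81.80000305175781], [605.5, 109.9000015258789]]
knob 146 [612.9  96.5 173.7] [array([627. ,  97.9]), array([63.1, 20.5]), np.float64(1.7)] 
 [[595.0999755859375, 107.30000305175781], [595.7000122070312, 86.80000305175781], [658.9000244140625, 88.5999984741211], [658.2999877929688, 109.0999984741211]]
arm 525 [nan nan nan] [array([615.6, 128.7]), array([50.6, 93.8]), np.float64(18.1)] 
 [[577.0, 165.39999389648438], [606.0999755859375, 76.30000305175781], [654.2999877929688, 92.0], [625.0999755859375, 181.1999969482422]]
```

View pics/crop0.png

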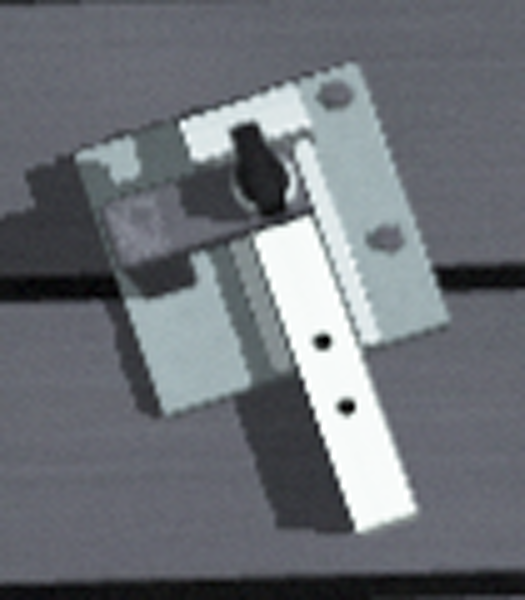

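The crop shows the wing pointing along the track, with the bar's near end at about (385,520). The fixture origin is about (573,83), yaw 0.307, and the bar is about 19 mm short. I'll move above the near end with tool x at yaw 0.307+π, so joint 6 ends up near -1.75 and has room for the whole knob turn.

```bash
cat >> h.py <<'E'
YAW=0.307; O=np.array([572.8,83.1])
def fx(x,y=0): return O+np.array([[np.cos(YAW),-np.sin(YAW)],[np.sin(YAW),np.cos(YAW)]])@[x,y]
def to(x,y,z,yaw=None,fmt=True):
    s=sense();q=s["ee_rot"];M=R.from_quat([*q[1:],q[0]]).as_matrix()
    o=M.T@(np.array([x,y,z])-s["eef_pos"])/10
    y0=np.arctan2(M[1,0],M[0,0]);r=0 if yaw is None else -np.degrees((yaw-y0+np.pi)%(2*np.pi)-np.pi)
    print("offset cm",o.round(2),"rotz",round(r,1),"at",s["eef_pos"].round(1),"yaw",round(y0,3),"j6",s["joints"][5].round(3),"j1",s["joints"][0].round(3))
E
python3 -c "
from h import *
print(fx(-88.7),fx(45));p=fx(-88.7);to(p[0],p[1],250,YAW+np.pi)"
```

```text
[488.24721649  56.29483629] [615.69600065  96.69901203]
offset cm [-45.6  -34.13   5.36] rotz -32.9 at [138.8 506.2 303.4] yaw 2.874 j6 -0.223 j1 1.08
```

Request:
{"op": "step_arm", "data": {
  "plan": [
    {"offset":[-45.6,-34.1,3],"rot":[0,0,-32.9],"gripper":6},
    {"offset":[-45.6,-34.1,3],"rot":[0,0,-32.9],"gripper":6},
    {"offset":[-45.6,-34.1,3],"rot":[0,0,-32.9],"gripper":6},
    {"offset":[-45.6,-34.1,3],"rot":[0,0,-32.9],"gripper":6},
    {"offset":[-45.6,-34.1,3],"rot":[0,0,-32.9],"gripper":6},
    {"offset":[-45.6,-34.1,3],"rot":[0,0,-32.9],"gripper":6},
    {"offset":[-45.6,-34.1,3],"rot":[0,0,-32.9],"gripper":6},
    {"offset":[-45.6,-34.1,3],"rot":[0,0,-32.9],"gripper":6},
    {"offset":[-45.6,-34.1,3],"rot":[0,0,-32.9],"gripper":6},
    {"offset":[-45.6,-34.1,3],"rot":[0,0,-32.9],"gripper":6},
    {"offset":[-45.6,-34.1,3],"rot":[0,0,-32.9],"gripper":6},
    {"offset":[-45.6,-34.1,3],"rot":[0,0,-32.9],"gripper":6}
  ],
  "squeeze": 30
}}

```text
time_s: 1.3
eef_pos: [489.4, 54.6, 273.6]
ee_rot: [-0.0, -0.152, 0.988, 0.0]
force: [0.1, 0.7, 0.4]
grip_width: 0.702
grip_force: 0.0
```

```bash
python3 -c "
from h import *
p=fx(-88.7);to(p[0],p[1],97,YAW+np.pi)"
```

```text
offset cm [ 0.05  0.19 17.66] rotz -0.1 at [489.4  54.6 273.6] yaw -2.836 j6 -2.004 j1 -0.127
```

Request:
{"op": "step_arm", "data": {
  "plan": [
    {"offset":[0,0.2,5],"rot":[0,0,0],"gripper":6},
    {"offset":[0,0.2,10],"rot":[0,0,0],"gripper":6},
    {"offset":[0,0.2,14],"rot":[0,0,0],"gripper":6},
    {"offset":[0,0.2,14],"rot":[0,0,0],"gripper":6},
    {"offset":[0,0.2,14],"rot":[0,0,0],"gripper":6}
  ]
}}

```text
time_s: 1.8
eef_pos: [488.2, 58.7, 134.8]
ee_rot: [0.0, -0.153, 0.988, -0.0]
force: [0.9, 0.2, 1.2]
grip_width: 0.702
grip_force: 0.0
```

```bash
python3 -c "
from h import *
p=fx(-88.7);to(p[0],p[1],97,YAW+np.pi)
for n in('scene','top'):
    c=capture(n);save(c,n+'1.png');np.savez(n+'1.npz',**c)
a=cv2.imread('pics/scene1.png')[230:350,290:450];b=cv2.imread('pics/top1.png')[150:270,220:380]
cv2.imwrite('pics/c1.png',np.hstack([cv2.resize(i,(400,300),interpolation=2) for i in (a,b)]))
"
```

```text
offset cm [ 0.07 -0.23  3.78] rotz -0.0 at [488.2  58.7 134.8] yaw -2.835 j6 -1.996 j1 -0.119
```

View pics/c1.png

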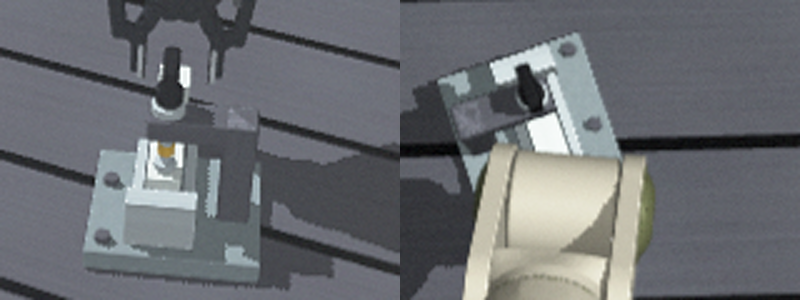

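The scene crop shows the fingers, tips at (137,75) and (215,80), on either side of the bar behind the knob. I'll lower the tool and grip the bar.

Request:
{"op": "step_arm", "data": {
  "plan": [
    {"offset":[0.1,-0.2,2],"rot":[0,0,0],"gripper":6},
    {"offset":[0.1,-0.2,3.8],"rot":[0,0,0],"gripper":6},
    {"offset":[0.1,-0.2,3.8],"rot":[0,0,0],"gripper":6},
    {"offset":[0.1,-0.2,3.8],"rot":[0,0,0],"gripper":2},
    {"offset":[0.1,-0.2,3.8],"rot":[0,0,0],"gripper":2},
    {"offset":[0.1,-0.2,3.8],"rot":[0,0,0],"gripper":2},
    {"offset":[0.1,-0.2,3.8],"rot":[0,0,0],"gripper":2},
    {"offset":[0.1,-0.2,3.8],"rot":[0,0,0],"gripper":2}
  ],
  "squeeze": 30
}}

```text
time_s: 2.7
eef_pos: [488.2, 56.5, 97.6]
ee_rot: [0.001, -0.153, 0.988, -0.0]
force: [-0.5, 0.1, 5.5]
grip_width: 0.347
grip_force: 30.1
```

Request:
{"op": "step_arm", "data": {
  "plan": [
    {"offset":[-0.3,0,0],"rot":[0,0,0],"gripper":2},
    {"offset":[-0.6,0,0],"rot":[0,0,0],"gripper":2},
    {"offset":[-0.9,0,0],"rot":[0,0,0],"gripper":2},
    {"offset":[-1.2,0,0],"rot":[0,0,0],"gripper":2},
    {"offset":[-1.4,0,0],"rot":[0,0,0],"gripper":2},
    {"offset":[-1.5,0,0],"rot":[0,0,0],"gripper":2},
    {"offset":[-1.5,0,0],"rot":[0,0,0],"gripper":2}
  ]
}}

```text
time_s: 3.4
eef_pos: [502.0, 60.9, 97.6]
ee_rot: [0.0, -0.153, 0.988, -0.0]
force: [-5.9, -2.1, 9.3]
grip_width: 0.345
grip_force: 30.4
```

Request:
{"op": "step_arm", "data": {
  "plan": [
    {"offset":[-0.1,0,0],"rot":[0,0,0],"gripper":2},
    {"offset":[-0.2,0,0],"rot":[0,0,0],"gripper":2},
    {"offset":[-0.2,0,0],"rot":[0,0,0],"gripper":2}
  ]
}}

```text
time_s: 3.7
eef_pos: [503.9, 61.5, 97.6]
ee_rot: [0.0, -0.153, 0.988, -0.0]
force: [-4.9, -0.7, 9.3]
grip_width: 0.344
grip_force: 30.4
```

Request:
{"op": "step_arm", "data": {
  "plan": [
    {"offset":[-0.1,0,0],"rot":[0,0,0],"gripper":2},
    {"offset":[-0.15,0,0],"rot":[0,0,0],"gripper":2},
    {"offset":[-0.15,0,0],"rot":[0,0,0],"gripper":2}
  ]
}}

```text
time_s: 4.0
eef_pos: [505.2, 61.9, 97.5]
ee_rot: [0.0, -0.153, 0.988, -0.0]
force: [-6.6, -2.0, 9.5]
grip_width: 0.347
grip_force: 30.4
```

Request:
{"op": "step_arm", "data": {
  "plan": [
    {"offset":[-0.1,0,0],"rot":[0,0,0],"gripper":2},
    {"offset":[-0.15,0,0],"rot":[0,0,0],"gripper":2},
    {"offset":[-0.15,0,0],"rot":[0,0,0],"gripper":2}
  ]
}}

```text
time_s: 4.3
eef_pos: [506.6, 62.4, 97.5]
ee_rot: [0.0, -0.153, 0.988, -0.0]
force: [-6.9, -1.4, 9.8]
grip_width: 0.347
grip_force: 30.4
```

Request:
{"op": "step_arm", "data": {
  "plan": [
    {"offset":[-0.1,0,0],"rot":[0,0,0],"gripper":2},
    {"offset":[-0.1,0,0],"rot":[0,0,0],"gripper":2}
  ]
}}

```text
time_s: 4.5
eef_pos: [507.7, 62.7, 97.6]
ee_rot: [0.0, -0.153, 0.988, -0.0]
force: [-5.2, -2.5, 8.9]
grip_width: 0.345
grip_force: 30.4
```

Request:
{"op": "step_arm", "data": {
  "plan": [
    {"offset":[-0.1,0,0],"rot":[0,0,0],"gripper":2},
    {"offset":[-0.1,0,0],"rot":[0,0,0],"gripper":2}
  ]
}}

```text
time_s: 4.7
eef_pos: [508.0, 62.8, 97.5]
ee_rot: [-0.001, -0.153, 0.988, -0.0]
force: [-10.8, -3.8, 12.8]
grip_width: 0.351
grip_force: 30.8
```

Force is rising after about 20.7 mm of travel. One more small push should confirm the stop.

Request:
{"op": "step_arm", "data": {
  "plan": [
    {"offset":[-0.1,0,0],"rot":[0,0,0],"gripper":2},
    {"offset":[-0.1,0,0],"rot":[0,0,0],"gripper":2},
    {"offset":[-0.1,0,0],"rot":[0,0,0],"gripper":2}
  ]
}}

```text
time_s: 5.0
eef_pos: [508.2, 62.9, 97.5]
ee_rot: [-0.002, -0.153, 0.988, -0.0]
force: [-15.4, -6.7, 16.1]
grip_width: 0.348
grip_force: 31.3
```

The bar is home: force climbs and the tool stops moving. Now I'll release and lift clear.

Request:
{"op": "step_arm", "data": {
  "plan": [
    {"offset":[0.15,0,0],"rot":[0,0,0],"gripper":6},
    {"offset":[0.15,0,0],"rot":[0,0,0],"gripper":6},
    {"offset":[0.15,0,0],"rot":[0,0,0],"gripper":6},
    {"offset":[0.15,0,0],"rot":[0,0,0],"gripper":6},
    {"offset":[0.15,0,-3],"rot":[0,0,0],"gripper":6},
    {"offset":[0.15,0,-7],"rot":[0,0,0],"gripper":6},
    {"offset":[0.15,0,-12],"rot":[0,0,0],"gripper":6},
    {"offset":[0.15,0,-17],"rot":[0,0,0],"gripper":6},
    {"offset":[0.15,0,-19],"rot":[0,0,0],"gripper":5},
    {"offset":[0.15,0,-19],"rot":[0,0,0],"gripper":5},
    {"offset":[0.15,0,-19],"rot":[0,0,0],"gripper":5}
  ]
}}

```text
time_s: 6.1
eef_pos: [507.8, 63.0, 285.2]
ee_rot: [-0.0, -0.153, 0.988, 0.0]
force: [0.3, 0.9, -0.7]
grip_width: 0.586
grip_force: 0.0
```

```bash
python3 -c "
from h import *
c=capture('scene');save(c,'scene2.png');W=world(c)
d=cv2.resize(c['color'][235:350,310:410],(600,600),interpolation=2);cv2.imwrite('pics/c2.png',d[...,::-1])
u,v=np.meshgrid(np.arange(640),np.arange(480));roi=(u>310)&(u<410)&(v>235)&(v<345)
m=roi&(W[...,2]>163)&(W[...,2]<182)&(c['color'].max(2)<70);p=W[m];print('knob top',len(p),np.median(p,0),p.min(0),p.max(0))
p=fx(45);to(p[0],p[1],250,YAW+np.pi)
"
```

```text
knob top 94 [627.51131764 103.38319525 175.03197166] [598.60594978  90.80827144 163.17295224] [640.47498786 112.07278111 177.98980369]
offset cm [-11.33  -0.05   3.43] rotz -0.0 at [507.6  63.  284.5] yaw -2.835 j6 -1.983 j1 -0.106
```

View pics/c2.png

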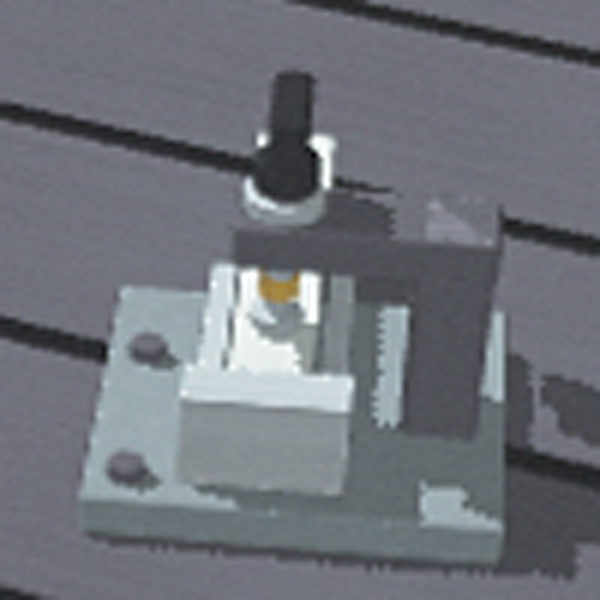

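The bar is seated against the stop block at about (265,385), and the foot is visible below the amber collar at (280,290). Next I'll move above the knob.

Request:
{"op": "step_arm", "data": {
  "plan": [
    {"offset":[-4,0,0],"rot":[0,0,0],"gripper":5},
    {"offset":[-8,0,0],"rot":[0,0,0],"gripper":5},
    {"offset":[-11.4,0,0],"rot":[0,0,0],"gripper":5},
    {"offset":[-11.4,0,0],"rot":[0,0,0],"gripper":5},
    {"offset":[-11.4,0,2],"rot":[0,0,0],"gripper":5},
    {"offset":[-11.4,0,2],"rot":[0,0,0],"gripper":5},
    {"offset":[-11.4,0,2],"rot":[0,0,0],"gripper":5}
  ]
}}

```text
time_s: 6.85
eef_pos: [616.2, 97.2, 265.3]
ee_rot: [-0.001, -0.153, 0.988, 0.0]
force: [0.4, 0.5, -0.1]
grip_width: 0.586
grip_force: 0.0
```

```bash
python3 -c "
from h import *
to(617,97.1,220,YAW+np.pi)
c=capture('scene');d=cv2.resize(c['color'][200:350,310:410],(400,600),interpolation=2);cv2.imwrite('pics/c3.png',d[...,::-1])
"
```

```text
offset cm [-0.08 -0.04  4.53] rotz -0.0 at [616.2  97.2 265.3] yaw -2.835 j6 -1.908 j1 -0.031
```

View pics/c3.png

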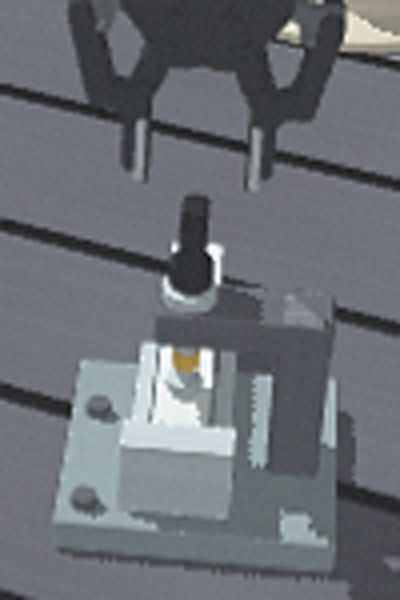

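The fingers, at columns 140 and 253, are centred over the wing at column 195. I'll lower the tool and grip the knob.

Request:
{"op": "step_arm", "data": {
  "plan": [
    {"offset":[0,0,2],"rot":[0,0,0],"gripper":5},
    {"offset":[-0.1,0,4.5],"rot":[0,0,0],"gripper":5},
    {"offset":[-0.1,0,4.5],"rot":[0,0,0],"gripper":5},
    {"offset":[-0.1,0,4.5],"rot":[0,0,0],"gripper":0.5},
    {"offset":[-0.1,0,4.5],"rot":[0,0,0],"gripper":0.5},
    {"offset":[-0.1,0,4.5],"rot":[0,0,0],"gripper":0.5},
    {"offset":[-0.1,0,4.5],"rot":[0,0,0],"gripper":0.5},
    {"offset":[-0.1,0,4.5],"rot":[0,0,0],"gripper":0.5},
    {"offset":[-0.1,0,4.5],"rot":[0,0,0],"gripper":0.5},
    {"offset":[-0.1,0,4.5],"rot":[0,0,0],"gripper":0.5}
  ],
  "squeeze": 40
}}

```text
time_s: 7.9
eef_pos: [617.9, 98.0, 222.8]
ee_rot: [0.001, -0.153, 0.988, 0.0]
force: [-1.4, 2.5, 6.9]
grip_width: 0.152
grip_force: 40.4
```

```bash
cat > t.py <<'E'
from h import *
s=sense();q=s["ee_rot"];M=R.from_quat([*q[1:],q[0]]).as_matrix();y=np.arctan2(M[1,0],M[0,0])
th=(YAW+np.pi-y+1)%(2*np.pi)-1
print("t",round(s["time_s"],2),"th",round(th,3),"wt",s["wrist_torque"].round(3),"tau6",s["tau"][5].round(3),"dq6",s["dq"][5].round(3),"F",s["force"].round(1),"w",s["grip_width"].round(3),s["grip_force"].round(1),"pos",s["eef_pos"].round(1))
E
python3 t.py
```

```text
Traceback (most recent call last):
  File "t.py", line 4, in <module>
    print("t",round(s["time_s"],2),"th",round(th,3),"wt",s["wrist_torque"].round(3),"tau6",s["tau"][5].round(3),"dq6",s["dq"][5].round(3),"F",s["force"].round(1),"w",s["grip_width"].round(3),s["grip_force"].round(1),"pos",s["eef_pos"].round(1))
                                                                                                                                                                      ^^^^^^^^^^^^^^^^^^^^^
AttributeError: 'float' object has no attribute 'round'
```

```bash
sed -i 's/s\["grip_width"\].round(3),s\["grip_force"\].round(1)/round(float(s["grip_width"]),3),round(float(s["grip_force"]),1)/' t.py; python3 t.py
```

```text
t 7.9 th 0.0 wt [ 0.294  0.338 -0.009] tau6 -0.05 dq6 -0.001 F [-1.4  2.5  6.9] w 0.152 40.4 pos [617.9  98.  222.8]
```

Request:
{"op": "step_arm", "data": {
  "plan": [
    {"offset":[0,0,0],"rot":[0,0,2],"gripper":0.5},
    {"offset":[0,0,0],"rot":[0,0,4],"gripper":0.5},
    {"offset":[0,0,0],"rot":[0,0,6],"gripper":0.5},
    {"offset":[0,0,0],"rot":[0,0,8],"gripper":0.5}
  ]
}}

```text
time_s: 8.3
eef_pos: [617.9, 97.9, 222.8]
ee_rot: [0.001, -0.083, 0.997, -0.0]
force: [-2.4, 1.7, 6.7]
grip_width: 0.153
grip_force: 40.4
```

```bash
python3 t.py
```

```text
t 8.3 th 0.141 wt [0.161 0.335 0.286] tau6 -0.214 dq6 0.346 F [-2.4  1.7  6.7] w 0.153 40.4 pos [617.9  97.9 222.8]
```

Request:
{"op": "step_arm", "data": {
  "plan": [
    {"offset":[0,0,0],"rot":[0,0,2],"gripper":0.5},
    {"offset":[0,0,0],"rot":[0,0,4],"gripper":0.5},
    {"offset":[0,0,0],"rot":[0,0,6],"gripper":0.5},
    {"offset":[0,0,0],"rot":[0,0,8],"gripper":0.5}
  ]
}}

```text
time_s: 8.7
eef_pos: [617.9, 97.8, 222.8]
ee_rot: [0.001, -0.013, 1.0, -0.0]
force: [-0.9, 1.4, 6.2]
grip_width: 0.153
grip_force: 40.4
```

```bash
python3 t.py
```

```text
t 8.7 th 0.281 wt [0.044 0.333 0.277] tau6 -0.213 dq6 0.346 F [-0.9  1.4  6.2] w 0.153 40.4 pos [617.9  97.8 222.8]
```

Free-turning torque is steady: tau6 -0.213, wrist z 0.28. I'll keep going in 8° steps and watch for the 0.1 N m jump.

Request:
{"op": "step_arm", "data": {
  "plan": [
    {"offset":[0,0,0],"rot":[0,0,2],"gripper":0.5},
    {"offset":[0,0,0],"rot":[0,0,4],"gripper":0.5},
    {"offset":[0,0,0],"rot":[0,0,6],"gripper":0.5},
    {"offset":[0,0,0],"rot":[0,0,8],"gripper":0.5}
  ]
}}

```text
time_s: 9.1
eef_pos: [618.0, 97.7, 222.8]
ee_rot: [0.001, 0.057, 0.998, -0.0]
force: [-1.5, 0.2, 6.7]
grip_width: 0.155
grip_force: 40.4
```

```bash
python3 t.py
```

```text
t 9.1 th 0.42 wt [-0.028  0.365  0.21 ] tau6 -0.212 dq6 0.347 F [-1.5  0.2  6.7] w 0.155 40.4 pos [618.   97.7 222.8]
```

Request:
{"op": "step_arm", "data": {
  "plan": [
    {"offset":[0,0,0],"rot":[0,0,2],"gripper":0.5},
    {"offset":[0,0,0],"rot":[0,0,4],"gripper":0.5},
    {"offset":[0,0,0],"rot":[0,0,6],"gripper":0.5},
    {"offset":[0,0,0],"rot":[0,0,8],"gripper":0.5}
  ]
}}

```text
time_s: 9.5
eef_pos: [617.9, 97.6, 222.8]
ee_rot: [0.001, 0.126, 0.992, -0.0]
force: [-3.1, 0.5, 7.0]
grip_width: 0.153
grip_force: 40.4
```

```bash
python3 t.py
```

```text
t 9.5 th 0.56 wt [-0.136  0.436  0.27 ] tau6 -0.211 dq6 0.348 F [-3.1  0.5  7. ] w 0.153 40.4 pos [617.9  97.6 222.8]
```

Request:
{"op": "step_arm", "data": {
  "plan": [
    {"offset":[0,0,0],"rot":[0,0,2],"gripper":0.5},
    {"offset":[0,0,0],"rot":[0,0,4],"gripper":0.5},
    {"offset":[0,0,0],"rot":[0,0,6],"gripper":0.5},
    {"offset":[0,0,0],"rot":[0,0,8],"gripper":0.5}
  ]
}}

```text
time_s: 9.9
eef_pos: [617.9, 97.5, 222.8]
ee_rot: [0.001, 0.195, 0.981, -0.0]
force: [-2.6, -0.6, 6.7]
grip_width: 0.158
grip_force: 40.5
```

```bash
python3 t.py
```

```text
t 9.9 th 0.7 wt [-0.167  0.461  0.22 ] tau6 -0.21 dq6 0.346 F [-2.6 -0.6  6.7] w 0.158 40.5 pos [617.9  97.5 222.8]
```

Request:
{"op": "step_arm", "data": {
  "plan": [
    {"offset":[0,0,0],"rot":[0,0,2],"gripper":0.5},
    {"offset":[0,0,0],"rot":[0,0,4],"gripper":0.5},
    {"offset":[0,0,0],"rot":[0,0,6],"gripper":0.5},
    {"offset":[0,0,0],"rot":[0,0,8],"gripper":0.5}
  ]
}}

```text
time_s: 10.3
eef_pos: [617.8, 97.4, 222.8]
ee_rot: [0.001, 0.263, 0.965, -0.0]
force: [-3.3, -1.1, 7.0]
grip_width: 0.156
grip_force: 40.5
```

```bash
python3 t.py
```

```text
t 10.3 th 0.839 wt [-0.305  0.583  0.23 ] tau6 -0.209 dq6 0.346 F [-3.3 -1.1  7. ] w 0.156 40.5 pos [617.8  97.4 222.8]
```

Request:
{"op": "step_arm", "data": {
  "plan": [
    {"offset":[0,0,0],"rot":[0,0,2],"gripper":0.5},
    {"offset":[0,0,0],"rot":[0,0,4],"gripper":0.5},
    {"offset":[0,0,0],"rot":[0,0,6],"gripper":0.5},
    {"offset":[0,0,0],"rot":[0,0,8],"gripper":0.5}
  ]
}}

```text
time_s: 10.7
eef_pos: [617.8, 97.3, 222.8]
ee_rot: [0.001, 0.33, 0.944, -0.0]
force: [-3.6, -1.7, 7.8]
grip_width: 0.155
grip_force: 40.5
```

```bash
python3 t.py
```

```text
t 10.7 th 0.979 wt [-0.462  0.673  0.238] tau6 -0.208 dq6 0.345 F [-3.6 -1.7  7.8] w 0.155 40.5 pos [617.8  97.3 222.8]
```

Request:
{"op": "step_arm", "data": {
  "plan": [
    {"offset":[0,0,0],"rot":[0,0,2],"gripper":0.5},
    {"offset":[0,0,0],"rot":[0,0,4],"gripper":0.5},
    {"offset":[0,0,0],"rot":[0,0,6],"gripper":0.5},
    {"offset":[0,0,0],"rot":[0,0,8],"gripper":0.5}
  ]
}}

```text
time_s: 11.1
eef_pos: [617.7, 97.2, 222.8]
ee_rot: [0.001, 0.395, 0.919, -0.0]
force: [-3.4, -1.6, 7.6]
grip_width: 0.155
grip_force: 40.6
```

```bash
python3 t.py
```

```text
t 11.1 th 1.118 wt [-0.468  0.83   0.309] tau6 -0.177 dq6 0.346 F [-3.4 -1.6  7.6] w 0.155 40.6 pos [617.7  97.2 222.8]
```

Request:
{"op": "step_arm", "data": {
  "plan": [
    {"offset":[0,0,0],"rot":[0,0,2],"gripper":0.5},
    {"offset":[0,0,0],"rot":[0,0,4],"gripper":0.5}
  ]
}}

```text
time_s: 11.3
eef_pos: [617.7, 97.2, 222.8]
ee_rot: [0.001, 0.426, 0.905, -0.0]
force: [-4.9, -3.0, 8.4]
grip_width: 0.152
grip_force: 40.7
```

```bash
python3 t.py
```

```text
t 11.3 th 1.188 wt [-0.54   0.845  0.313] tau6 -0.148 dq6 0.346 F [-4.9 -3.   8.4] w 0.152 40.7 pos [617.7  97.2 222.8]
```

Request:
{"op": "step_arm", "data": {
  "plan": [
    {"offset":[0,0,0],"rot":[0,0,2],"gripper":0.5},
    {"offset":[0,0,0],"rot":[0,0,4],"gripper":0.5}
  ]
}}

```text
time_s: 11.5
eef_pos: [617.6, 97.1, 222.8]
ee_rot: [0.001, 0.458, 0.889, -0.0]
force: [-3.7, -2.1, 8.5]
grip_width: 0.157
grip_force: 40.7
```

```bash
python3 t.py
```

```text
t 11.5 th 1.258 wt [-0.497  0.938  0.37 ] tau6 -0.119 dq6 0.346 F [-3.7 -2.1  8.5] w 0.157 40.7 pos [617.6  97.1 222.8]
```

Request:
{"op": "step_arm", "data": {
  "plan": [
    {"offset":[0,0,0],"rot":[0,0,2],"gripper":0.5},
    {"offset":[0,0,0],"rot":[0,0,4],"gripper":0.5}
  ]
}}

```text
time_s: 11.7
eef_pos: [617.6, 97.1, 222.8]
ee_rot: [0.001, 0.488, 0.873, -0.0]
force: [-5.7, -3.3, 8.2]
grip_width: 0.159
grip_force: 40.7
```

```bash
python3 t.py
```

```text
t 11.7 th 1.328 wt [-0.598  0.986  0.355] tau6 -0.102 dq6 0.345 F [-5.7 -3.3  8.2] w 0.159 40.7 pos [617.6  97.1 222.8]
```

Torque rises by about 0.1 N m between th 1.04 and 1.29, with the grip winding up slightly, so contact is at th 1.04–1.29. I'll turn on to th of about 2.78, another 83°.

Request:
{"op": "step_arm", "data": {
  "plan": [
    {"offset":[0,0,0],"rot":[0,0,4],"gripper":0.5},
    {"offset":[0,0,0],"rot":[0,0,8],"gripper":0.5},
    {"offset":[0,0,0],"rot":[0,0,12],"gripper":0.5},
    {"offset":[0,0,0],"rot":[0,0,16],"gripper":0.5},
    {"offset":[0,0,0],"rot":[0,0,20],"gripper":0.5},
    {"offset":[0,0,0],"rot":[0,0,22],"gripper":0.5},
    {"offset":[0,0,0],"rot":[0,0,24],"gripper":0.5},
    {"offset":[0,0,0],"rot":[0,0,26],"gripper":0.5}
  ]
}}

```text
time_s: 12.5
eef_pos: [617.3, 97.0, 222.8]
ee_rot: [0.001, 0.672, 0.74, -0.001]
force: [-7.3, -3.3, 9.0]
grip_width: 0.156
grip_force: 40.9
```

```bash
python3 t.py
```

```text
t 12.5 th 1.781 wt [-0.667  1.374  0.376] tau6 -0.083 dq6 0.346 F [-7.3 -3.3  9. ] w 0.156 40.9 pos [617.3  97.  222.8]
```

Request:
{"op": "step_arm", "data": {
  "plan": [
    {"offset":[0,0,0],"rot":[0,0,4],"gripper":0.5},
    {"offset":[0,0,0],"rot":[0,0,8],"gripper":0.5},
    {"offset":[0,0,0],"rot":[0,0,12],"gripper":0.5},
    {"offset":[0,0,0],"rot":[0,0,16],"gripper":0.5},
    {"offset":[0,0,0],"rot":[0,0,20],"gripper":0.5},
    {"offset":[0,0,0],"rot":[0,0,22],"gripper":0.5},
    {"offset":[0,0,0],"rot":[0,0,24],"gripper":0.5},
    {"offset":[0,0,0],"rot":[0,0,26],"gripper":0.5}
  ]
}}

```text
time_s: 13.3
eef_pos: [617.0, 97.1, 222.7]
ee_rot: [0.0, 0.822, 0.57, -0.001]
force: [-10.5, -3.3, 11.4]
grip_width: 0.152
grip_force: 41.1
```

```bash
python3 t.py
```

```text
t 13.3 th 2.235 wt [-0.648  1.84   0.385] tau6 -0.067 dq6 0.346 F [-10.5  -3.3  11.4] w 0.152 41.1 pos [617.   97.1 222.7]
```

The slope after the step is about 0.04/rad, as expected, and extrapolating back puts the touch at th ≈1.2. The target is therefore th ≈ 2.77, another 31°.

Request:
{"op": "step_arm", "data": {
  "plan": [
    {"offset":[0,0,0],"rot":[0,0,4],"gripper":0.5},
    {"offset":[0,0,0],"rot":[0,0,8],"gripper":0.5},
    {"offset":[0,0,0],"rot":[0,0,12],"gripper":0.5},
    {"offset":[0,0,0],"rot":[0,0,16],"gripper":0.5},
    {"offset":[0,0,0],"rot":[0,0,20],"gripper":0.5},
    {"offset":[0,0,0],"rot":[0,0,24],"gripper":0.5},
    {"offset":[0,0,0],"rot":[0,0,27],"gripper":0.5},
    {"offset":[0,0,0],"rot":[0,0,29],"gripper":0.5},
    {"offset":[0,0,0],"rot":[0,0,31],"gripper":0.5}
  ]
}}

```text
time_s: 14.2
eef_pos: [616.7, 97.4, 222.8]
ee_rot: [0.0, 0.944, 0.33, -0.001]
force: [-12.5, -2.4, 11.5]
grip_width: 0.154
grip_force: 41.3
```

```bash
python3 t.py
```

```text
t 14.2 th 2.776 wt [-0.345  2.18   0.407] tau6 -0.039 dq6 0.345 F [-12.5  -2.4  11.5] w 0.154 41.3 pos [616.7  97.4 222.8]
```

Now I'll release, lift and check the wing angle.

Request:
{"op": "step_arm", "data": {
  "plan": [
    {"offset":[0,0,0],"rot":[0,0,0],"gripper":5},
    {"offset":[0,0,0],"rot":[0,0,0],"gripper":5},
    {"offset":[0,0,0],"rot":[0,0,0],"gripper":5},
    {"offset":[0,0,0],"rot":[0,0,0],"gripper":5},
    {"offset":[0,0,0],"rot":[0,0,0],"gripper":5},
    {"offset":[0,0,-2],"rot":[0,0,0],"gripper":5},
    {"offset":[0,0,-5],"rot":[0,0,0],"gripper":5},
    {"offset":[0,0,-9],"rot":[0,0,0],"gripper":5},
    {"offset":[0,0,-13],"rot":[0,0,0],"gripper":5},
    {"offset":[0,0,-16],"rot":[0,0,0],"gripper":5},
    {"offset":[0,0,-16],"rot":[0,0,0],"gripper":5},
    {"offset":[0,0,-16],"rot":[0,0,0],"gripper":5}
  ]
}}

```text
time_s: 15.4
eef_pos: [617.6, 97.7, 380.6]
ee_rot: [0.0, 0.944, 0.33, 0.0]
force: [-0.2, -0.4, -0.8]
grip_width: 0.586
grip_force: 0.0
```

```bash
python3 t.py; python3 -c "
from h import *
c=capture('scene');d=cv2.resize(c['color'][235:350,310:410],(600,600),interpolation=2);cv2.imwrite('pics/c4.png',d[...,::-1])
W=world(c);u,v=np.meshgrid(np.arange(640),np.arange(480));roi=(u>310)&(u<410)&(v>235)&(v<345)
p=W[roi&(W[...,2]>168)&(W[...,2]<182)&(c['color'].max(2)<80)];x=p[:,:2]-np.median(p[:,:2],0)
w,V=np.linalg.eigh(x.T@x);a=np.arctan2(V[1,1],V[0,1]);print(len(p),w,'knob mod pi',(YAW-a)%np.pi)
"
```

```text
t 15.4 th 2.776 wt [ 0.016 -0.01  -0.003] tau6 -0.001 dq6 -0.001 F [-0.2 -0.4 -0.8] w 0.586 0.0 pos [617.6  97.7 380.6]
97 [ 1493.59066185 15683.71154334] knob mod pi 2.7720031571562838
```

View pics/c4.png

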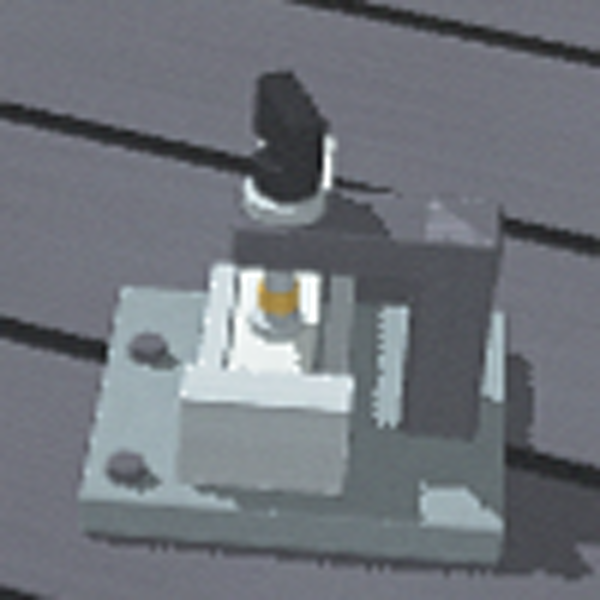

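The picture shows the wing at (285,130) turned to about 2.77 rad, the foot at (280,320) down on the bar, and the bar still against the stop. I'll hand in the job.

```bash
python3 -c "
from rig import *
print(finish_job())"
```

```text
the job is handed in; nothing more can be done
None
```

The job is handed in, with no verdict returned: the bar is home against the stop, and the knob is about a quarter turn past an estimated touch (roughly 64–66 N, not measured directly). The gripper is clear, and I never touched the wrench, tray or bottle.

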